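# Reassemble an ink roller on its spindle stand

## Robot

A 6-joint arm with a two-finger parallel gripper is mounted at the origin on the work surface. World frame = base frame: x ahead of the robot, y to its left, z up, the work surface at z = 0. Lengths are in m, angles in rad, forces in N, time in s.
With the tool pointing down it reaches from about 0.35 to 0.775 m from the base axis. Payload 5.5 kg.
Tool frame: the origin (TCP) lies at the very end of the fingers, on their centre line; the grasp point (between the pads) lies 19 mm behind it; z points along the fingers, y is the line along which they close (so a half turn about z gives the same grasp; the last joint's range is limited). The gripper opens to 85 mm and grips with 20 to 120 N. Pads are 22 mm wide; open, the fingers measure 114 mm over their backs; the gripper's body (76 mm by 85 mm) begins 54 mm behind the grasp point. The pads swing forward as they close: fully open they stand 13 mm farther back than shut.
Start: joints at [-1.347, 0.313, 0.046, 1.304, 0, 1.431], TCP at [0.205, -0.537, 0.203] pointing down, gripper open.
Joint ranges: [-2.76, 2.76], [-0.86, 1.69], [-1.03, 1.26], [-2.2, 2.34], [-1.47, 1.5], [-3.14, 3.14]. Speed limits (rad/s): [2.57, 2.57, 3.14, 3.14, 3.14, 3.14].

## Interface

Orientations are given as a unit quaternion [w, x, y, z].
In Python, from workcell import env, imaging, ticket gives the robot as it stands. The module is installed in compiled form; this text tells all that it offers.
- The arm moves only by the tool apply_moves, never from a script. Its argument "rows" is a list of rows, each an object with "xyz": the shift along the tool's x, y, z in mm, a list of three; "turn": the turn, a rotation vector about the tool's x, y, z in rad, a list of three; "grip": the opening, from 0 (shut) to 1 (fully open). A call has 1 to 12 rows; each row is the pose to reach, as a shift and turn from the pose commanded when the call began, along the tool's axes at that moment; what a row does not reach only later rows make up. A row lasts 1/12 s, in which the tool goes at most 41.7 mm and 7.16 degrees, less where a joint would pass 70% of its speed; a pose out of reach is approached as far as the arm can. A call with a gripper value outside its range is refused whole. The fingers move at their own pace and stop on an object; "force" is the grip in N (left out, the last holds). Time passes only in rows, so rows that repeat a pose let the fingers close. It gives the time, the measured TCP pose, the force, the opening and the grip force at its end, in the units of the state.
- env.get_state(): the state, without advancing time (a new reading comes with each control period).
- imaging.read_camera(name): name is "scene" or "top" or "wrist"; returns a dict with "color" (400x640x3 uint8, blue, green, red), "z_map" (400x640 float32, m along the optical axis (not along the pixel's ray), 0 where there is no reading), "camera_matrix" (3x3 intrinsics, pixels), "k1" (the pictures are not rectified: a ray, as slopes to the right and down, at radius r is drawn at 1 + k1 r^2 times it, then the intrinsics apply), "view" (4x4, takes a point from world to camera coordinates). Camera axes: x right, y down, z forward; pixel columns grow to the right and rows downward; lengths in m; the calibration is good to about 2 mm. A picture is of the moment at which its call begins.
- ticket.hand_in(): hands the job in; it is judged then, once.
The state is a dict: "clock": time; "joint_pos": joint angles; "qvel": joint speeds; "tau": joint torques, N m; "tcp_pos": TCP position; "orientation": TCP orientation; "wrist_force": force on the tool from outside, world axes, zero at the start; "ft_torque": the same for the moment, N m; "finger_gap": finger opening in m; "grip_force": force on a finger pad.
Only numpy, scipy, OpenCV 4.12 (cv2) and the standard library are available. Lean on these libraries where they do the work, as an engineer would, in place of code of your own. Each camera call takes 0.05 s, during which the arm holds its last target. There are 200 camera calls.

## Task

Put the ink roller back together on its stand: swing the yellow keeper arm well aside, thread the brass ring, then the brown rubber sleeve, then the steel collar down the spindle, guiding each one fully home by hand instead of letting it drop, and let go of each before the next. Finally swing the keeper fully shut over the stack. The green sleeve is a spare: leave it and the other things on the table where they are.

Things in the scene. Friction and masses are not known exactly. Their poses are not given: they have to be found in the camera images.
- stand: Fixed grey assembly stand, base plate 120 x 200 x 8 mm. Origin: underside of the plate directly under the upright steel spindle; z up; the keeper's pivot post stands 95 mm from the spindle along +y; the plate reaches from y = -58 to +142 mm and x = -60 to +60 mm. The stand's place and yaw vary.
- spindle_foot (a point): Where the spindle axis meets the top of the base plate (8 mm above the table); axes as the stand's. The spindle is 14 mm in diameter and 64 mm high, its last 9 mm tapering to 6 mm diameter. Fully home, the stack from here up is brass 0-14 mm, sleeve 14-36 mm, collar 36-48 mm.
- spindle_tip (a point): Top end of the spindle, 72 mm above the table.
- keeper_pivot (a point): On the vertical pivot axis of the keeper, at the underside of the arm, 58.5 mm above the table, 95 mm along the stand's +y from the spindle; its hub is 28 mm across and reaches 70.5 mm above the table.
- keeper (a joint): Keeper angle: 0 = fully shut on its stop (arm points from pivot to spindle, slot around the spindle); grows anticlockwise seen from above, the arm's end swinging to the stand's +x; limit 1.9 rad. Stays where left; needs about 1 N at the knob. Arm yellow, 6 mm thick, up to 38 mm wide, reaches 118 mm from the pivot, underside 58.5 mm above the table (2.5 mm above a full stack).
- keeper_grip (a point): Grip point on the axis of the red upright knob on the keeper arm, 55 mm from the pivot. The knob is a cylinder 16 mm in diameter from 64.5 to 104.5 mm above the table; this point is at 94.5 mm.
- brass: Brass ring, 50 mm outer diameter, 14 mm high, about 0.18 kg, lying flat. Bore 19 mm diameter. Origin: centre of its underside; z is the ring's axis.
- sleeve: Reddish-brown rubber roller sleeve, 46 mm outer diameter, 22 mm high, about 0.06 kg, lying flat. Bore 19 mm diameter. Origin: centre of its underside; z is the ring's axis.
- collar: Steel collar ring, 42 mm outer diameter, 12 mm high, about 0.1 kg, lying flat. Bore 19 mm diameter. Origin: centre of its underside; z is the ring's axis.
- brass_mid (a point): Centre of the brass ring, at half its height.
- sleeve_mid (a point): Centre of the brown sleeve, at half its height.
- collar_mid (a point): Centre of the steel collar, at half its height.
- spare: Green spare roller sleeve, 46 mm outer diameter, 22 mm high; not to be used. Origin: centre of its underside.
- gouge_a: Carving gouge with a wooden handle, 142 mm long, 20 mm thick, lying along its x. To be left alone.
- gouge_b: Another such gouge beside it. To be left alone.
- brayer: Hand roller, 70 mm wide brown roller at its origin, handle reaching 150 mm along its -x, 36 mm high. To be left alone.
- ink_tin: Round ink tin, 84 mm diameter, 60 mm high. Origin: centre of its underside. To be left alone.
- lino: Mounted dark lino block, 100 x 150 x 18 mm. Origin: centre of its underside. To be left alone.
- phone: Black phone lying flat, 72 x 150 x 9 mm. To be left alone.
Mind the look-alikes: they are no part of the job. There is more than one size of the brass; the job needs the smallest. Leave any pink or red look-alike of the collar alone.

How it is judged:
On the way, in this order (a step that is already met when the one before it is completed fails the run):
1. the keeper is swung well aside (past 0.9 rad) (value of joint keeper above 0.9 rad), for 0.2 s.
2. the brass is threaded fully home on the spindle and let go (horizontal distance between brass_mid and spindle_foot below 0.005 m and z of brass_mid in the frame of spindle_foot between 0.0045 and 0.0095 m and contact force between brass and the fingers below 0.1 N), for 0.2 s.
3. the sleeve is threaded fully home on the spindle and let go (horizontal distance between each of brass_mid, sleeve_mid and spindle_foot below 0.005 m and z of brass_mid in the frame of spindle_foot between 0.0045 and 0.0095 m and z of sleeve_mid in the frame of spindle_foot between 0.0225 and 0.0275 m and contact force between sleeve and the fingers below 0.1 N), for 0.2 s.
4. the collar is threaded fully home on the spindle and let go (horizontal distance between each of brass_mid, sleeve_mid, collar_mid and spindle_foot below 0.005 m and z of brass_mid in the frame of spindle_foot between 0.0045 and 0.0095 m and z of sleeve_mid in the frame of spindle_foot between 0.0225 and 0.0275 m and z of collar_mid in the frame of spindle_foot between 0.0395 and 0.0445 m and contact force between collar and the fingers below 0.1 N), for 0.2 s.
5. the keeper is swung shut (value of joint keeper below 0.1 rad), for 0.2 s.
At the end, for the whole second after the job is handed in: The brass ring, brown sleeve and steel collar lie in that order from the bottom on the spindle, each within 2.5 mm of its home height and 5 mm of the axis, at rest, and the keeper is within 0.1 rad of fully shut (horizontal distance between each of brass_mid, sleeve_mid, collar_mid and spindle_foot below 0.005 m and z of brass_mid in the frame of spindle_foot between 0.0045 and 0.0095 m and z of sleeve_mid in the frame of spindle_foot between 0.0225 and 0.0275 m and z of collar_mid in the frame of spindle_foot between 0.0395 and 0.0445 m and value of joint keeper below 0.1 rad and linear speed of each of brass, sleeve, collar below 0.02 m/s); the robot touches nothing.
It fails at once if a ring is dropped down the spindle (falls free faster than 0.6 m/s) ((horizontal distance between brass_mid and spindle_foot below 0.01 m and linear speed of brass above 0.6 m/s and contact force between brass and the fingers below 0.1 N) or (horizontal distance between sleeve_mid and spindle_foot below 0.01 m and linear speed of sleeve above 0.6 m/s and contact force between sleeve and the fingers below 0.1 N) or (horizontal distance between collar_mid and spindle_foot below 0.01 m and linear speed of collar above 0.6 m/s and contact force between collar and the fingers below 0.1 N)).
It fails at once if the green spare sleeve is moved more than 30 mm (distance of spare from where it was at the start of the episode above 0.03 m).
It fails at once if a gouge, the hand roller, the ink tin, the lino block or the phone is moved more than 30 mm (distance of any of gouge_a, gouge_b, brayer, ink_tin, lino, phone from where it was at the start of the episode above 0.03 m).
It also fails if it takes over 72 s, if anything falls off the work surface, if the arm or the gripper's body presses on something with over 40 N, if the wrist force passes 120 N, or if a joint passes its speed limit or range.

## Working session

There is one attempt and no reset: what is moved stays moved. The work goes in short steps, Python scripts to look and compute and a tool call to move; the robot and the scene stay as the last step left them, time stands still between calls to the robot, and variables do not carry over. Pictures are saved under pics/ and viewed, at most 10 in all, crops included, and the job is handed in when it is done.

Besides the shell and the picture viewer there is one more tool, called after "Request:" as a command line: name --argument value ..., lists and objects as JSON in quotes. apply_moves: Moves the arm, as the interface text tells. Its arguments: {"type":"object","properties":{"rows":{"type":"array"},"force":{"type":"number"}},"required":["rows"]}

```bash
mkdir -p pics
cat > h.py <<'E'
import numpy as np, cv2
from workcell import env, imaging, ticket
from scipy.spatial.transform import Rotation as R
def cam(n,save=None):
    c=imaging.read_camera(n)
    if save: cv2.imwrite('pics/'+save,c['color'])
    np.savez('last_%s.npz'%n,**c); return c
def rays(c,uv):
    K=np.array(c['camera_matrix']);k=float(c['k1'])
    p=cv2.undistortPoints(np.array(uv,float).reshape(-1,1,2),K,np.array([k,0,0,0,0.]),).reshape(-1,2)
    V=np.array(c['view']);Rw=V[:3,:3].T;o=-Rw@V[:3,3]
    return o,np.c_[p,np.ones(len(p))]@Rw.T
def plane(c,uv,z):
    o,d=rays(c,uv); return o+d*((z-o[2])/d[:,2])[:,None]
def proj(c,P):
    V=np.array(c['view']);P=np.atleast_2d(P)
    return cv2.projectPoints(P,cv2.Rodrigues(V[:3,:3])[0],V[:3,3],np.array(c['camera_matrix']),np.array([float(c['k1']),0,0,0,0.]))[0].reshape(-1,2)
def cloud(c):
    z=c['z_map'];h,w=z.shape;v,u=np.mgrid[:h,:w]
    o,d=rays(c,np.c_[u.ravel(),v.ravel()]); return (o+d*z.ravel()[:,None]).reshape(h,w,3)
def load(n): return dict(np.load('last_%s.npz'%n))
E
python3 - <<'E'
from h import *
np.set_printoptions(precision=4,suppress=True)
a=cam('top','top0.png');b=cam('scene','scene0.png')
for c in(a,b):print(c['camera_matrix'],c['k1'],c['view'])
s=env.get_state();print(s)
E
```

```text
[[382.017    0.     318.0646]
 [  0.     382.017  198.0305]
 [  0.       0.       1.    ]] -0.01413355176736076 [[ 0.0188 -0.9998  0.0121 -0.017 ]
 [-0.9894 -0.0203 -0.144   0.5263]
 [ 0.1442 -0.0093 -0.9895  1.1588]
 [ 0.      0.      0.      1.    ]]
[[405.0013   0.     319.969 ]
 [  0.     405.0013 198.1978]
 [  0.       0.       1.    ]] -0.05358226781097927 [[ 0.4917  0.8706 -0.0169 -0.2513]
 [ 0.6036 -0.3548 -0.714  -0.258 ]
 [-0.6276  0.3409 -0.6999  1.3588]
 [ 0.      0.      0.      1.    ]]
{'clock': 0.1, 'joint_pos': array([-1.3466,  0.314 ,  0.045 ,  1.3036,  0.    ,  1.4312]), 'qvel': array([-0.0013, -0.0004,  0.0031, -0.0024, -0.0007, -0.0005]), 'tau': array([  0.0014, -48.1724,  29.9244,   0.0127,  -0.0003,   0.    ]), 'tcp_pos': array([ 0.2045, -0.5369,  0.2023]), 'orientation': array([-0.0009,  0.9835,  0.1809, -0.    ]), 'wrist_force': array([ 0.5326, -0.9138, -0.2048]), 'ft_torque': array([-0.0023,  0.0559,  0.0148]), 'grip_force': 0.0, 'finger_gap': 0.0858383196817472}
```

View pics/top0.png

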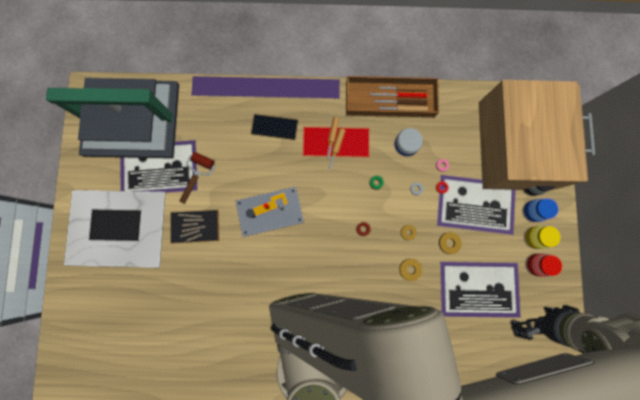

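View pics/scene0.png

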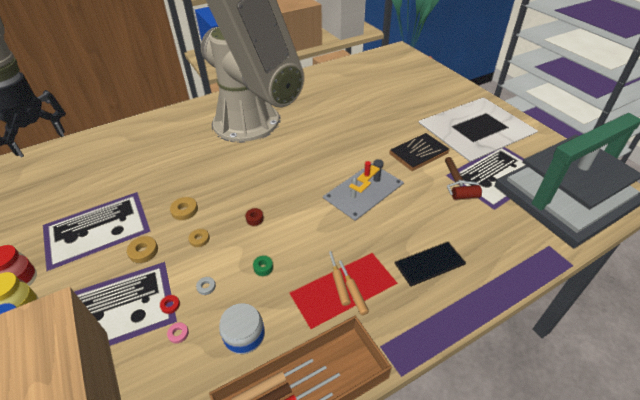

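Top view candidates:
- **Brass:** (409,232) is the smallest; the others are (450,243) and (410,270).
- **Collar:** steel at (416,188); the red (442,187) and pink (442,165) ones are look-alikes.
- **Sleeve:** brown at (363,229); the green one at (376,183) is the spare.
- **Stand:** at (269,210), with the red knob at about (267,207) and the pivot at about (281,200).

I'll measure these and check them in a crop.

Run:
```python
from h import *
np.set_printoptions(precision=4,suppress=True)
c=load('top');I=c['color'];s=load('scene')
cr=np.hstack([cv2.resize(I[145:285,340:460],None,fx=3.4,fy=3.4,interpolation=2),cv2.resize(I[180:243,230:308],None,fx=5,fy=5,interpolation=2)[:0].reshape(0,0,3) if 0 else cv2.copyMakeBorder(cv2.resize(I[180:243,230:308],None,fx=4.9,fy=4.9,interpolation=2),0,476-308,0,0,0)])
cv2.imwrite('pics/crop0.png',cr);print(cr.shape)
def ring(c,uv,h,r=18):
    # pixels at height ring (depth) near seed ; saturation/difference from wood via depth
    P=cloud(c);u,v=uv
    sub=P[v-r:v+r,u-r:u+r].reshape(-1,3);m=(sub[:,2]>h*0.55)&(sub[:,2]<h+.02)
    q=sub[m];
    if len(q)<10: print('few',uv,len(q));return
    uvs=np.argwhere((P[v-r:v+r,u-r:u+r,2]>h*.55)&(P[v-r:v+r,u-r:u+r,2]<h+.02))[:,::-1]+[u-r,v-r]
    hull=cv2.convexHull(uvs.astype(np.float32))
    (w)=plane(c,hull.reshape(-1,2),h)
    (cx,cy),rad=cv2.minEnclosingCircle(w[:,:2].astype(np.float32))
    print(uv,len(q),'med z',np.median(q[:,2]),'cen',cx,cy,'rad',rad,'mean',q[:,:2].mean(0))
print('top')
for n,uv,h in [('brass',(409,232),.014),('b2',(450,243),.014),('b3',(410,270),.014),('sleeve',(363,229),.022),('collar',(416,188),.012),('spare',(376,183),.022)]:
    print(n,end=' ');ring(c,uv,h,14)
    print('  scene px',proj(s,plane(c,[uv],h)))
hsv=cv2.cvtColor(I,cv2.COLOR_BGR2HSV)
P=cloud(c)
sub=P[180:243,230:308];
for zlo,zhi in((.004,.015),(.05,.08),(.085,.12)):
    m=(sub[...,2]>zlo)&(sub[...,2]<zhi);print(zlo,m.sum(),sub[m].mean(0) if m.any() else '')
    if zlo==.004:
        w=sub[m][:,:2].astype(np.float32);print(cv2.minAreaRect(w))
y=cv2.inRange(hsv,(20,140,120),(33,255,255))[180:243,230:308]>0
ys=np.argwhere(y)[:,::-1]+[230,180];print('yellow',len(ys),ys.min(0),ys.max(0),cv2.minAreaRect(plane(c,ys,.0645)[:,:2].astype(np.float32)))
rd=((hsv[...,0]<6)|(hsv[...,0]>174))&(hsv[...,1]>150);r=np.argwhere(rd[180:243,230:308])[:,::-1]+[230,180]
print('red',len(r),r.mean(0),plane(c,[r.mean(0)],.1))
```

```text
Traceback (most recent call last):
ValueError: all the input array dimensions except for the concatenation axis must match exactly, but along dimension 0, the array at index 0 has size 476 and the array at index 1 has size 477
```

```bash
cat > m.py <<'E'
from h import *
np.set_printoptions(precision=4,suppress=True)
c=load('top');I=c['color'];s=load('scene')
f=lambda x,k:cv2.resize(x,None,fx=k,fy=k,interpolation=2)
A=f(I[145:285,340:460],3);B=f(I[180:243,230:308],5)
cr=np.zeros((420,760,3),np.uint8);cr[:A.shape[0],:A.shape[1]]=A;cr[:B.shape[0],365:365+B.shape[1]]=B
cv2.imwrite('pics/crop0.png',cr)
P=cloud(c)
def ring(uv,h,r=14):
    u,v=uv;S=P[v-r:v+r,u-r:u+r];m=(S[...,2]>h*.55)&(S[...,2]<h+.02)
    if m.sum()<10: print('few',m.sum(),np.median(S[...,2]));return
    px=np.argwhere(m)[:,::-1]+[u-r,v-r]
    w=plane(c,px,h)[:,:2].astype(np.float32)
    print(m.sum(),'z',np.median(S[m][:,2]),'circ',cv2.minEnclosingCircle(w),'mean',w.mean(0))
for n,uv,h in [('brass',(409,232),.014),('b2',(450,243),.014),('b3',(410,270),.014),('sleeve',(363,229),.022),('collar',(416,188),.012),('spare',(376,183),.022)]:
    print(n,end=' ');ring(uv,h);print('  scene px',proj(s,plane(c,[uv],h)))
hsv=cv2.cvtColor(I,cv2.COLOR_BGR2HSV)
S=P[180:243,230:308]
for lo,hi in((.004,.015),(.05,.08),(.085,.12)):
    m=(S[...,2]>lo)&(S[...,2]<hi);print(lo,m.sum(),S[m].mean(0) if m.any() else '')
    if lo==.004: print(cv2.minAreaRect(S[m][:,:2].astype(np.float32)))
y=np.argwhere(cv2.inRange(hsv,(20,140,120),(33,255,255))[180:243,230:308])[:,::-1]+[230,180]
print('yellow',len(y),cv2.minAreaRect(plane(c,y,.0645)[:,:2].astype(np.float32)))
rd=((hsv[...,0]<6)|(hsv[...,0]>174))&(hsv[...,1]>150);r=np.argwhere(rd[180:243,230:308])[:,::-1]+[230,180]
print('red',len(r),r.mean(0),plane(c,[r.mean(0)],.1))
E
python3 m.py
```

```text
brass 153 z 0.01305980242499305 circ ((0.4271640181541443, -0.29384148120880127), 0.024606281891465187) mean [ 0.4269 -0.2941]
  scene px [[196.6275 237.3484]]
b2 357 z 0.018812955409352794 circ ((0.3965303301811218, -0.42500847578048706), 0.03704197332262993) mean [ 0.3967 -0.4254]
  scene px [[140.3449 249.2018]]
b3 366 z 0.0185064811862935 circ ((0.3120642900466919, -0.29853367805480957), 0.03603203222155571) mean [ 0.3121 -0.2986]
  scene px [[182.6379 207.4385]]
sleeve 140 z 0.02068941038945271 circ ((0.4334222674369812, -0.1515147089958191), 0.022792691364884377) mean [ 0.4333 -0.1515]
  scene px [[252.9673 214.4699]]
collar 103 z 0.0110079267849712 circ ((0.5776516199111938, -0.3262448310852051), 0.032051827758550644) mean [ 0.5669 -0.3223]
  scene px [[205.1529 285.4546]]
spare 139 z 0.020783936198663477 circ ((0.583865761756897, -0.19413882493972778), 0.023026270791888237) mean [ 0.5834 -0.1941]
  scene px [[261.4146 262.3532]]
0.004 1673 [0.4812 0.1459 0.0071]
((0.48729294538497925, 0.1516869068145752), (0.1984737366437912, 0.22381286323070526), 2.994981288909912)
0.05 353 [0.4938 0.1487 0.0642]
0.085 27 [0.491  0.1473 0.1021]
yellow 228 ((0.5016354918479919, 0.14303195476531982), (0.03548562154173851, 0.10498622059822083), 24.070693969726562)
red 9 [265.5556 205.2222] [[0.4928 0.1488 0.1   ]]
```

View pics/crop0.png

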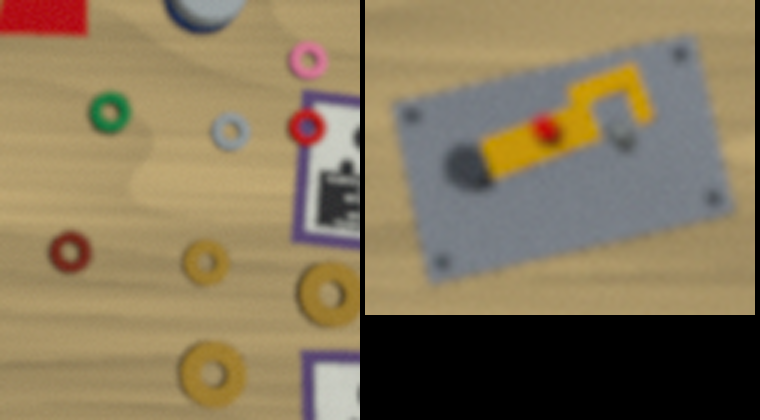

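Crop check: the smallest brass ring (205,263 in the crop), brown sleeve (70,252) and steel collar (230,131) are distinct from the look-alikes. On the stand, the hub is at left (468,165) and the spindle at right (620,130), with the keeper close to shut.

```bash
cat > m2.py <<'E'
from h import *
np.set_printoptions(precision=4,suppress=True)
for nm,roi in(('top',(225,175,315,250)),('scene',(318,150,410,222))):
    c=load(nm);I=c['color'];hsv=cv2.cvtColor(I,cv2.COLOR_BGR2HSV);P=cloud(c)
    x0,y0,x1,y1=roi;M=np.zeros(I.shape[:2],bool);M[y0:y1,x0:x1]=1
    wood=cv2.inRange(hsv,(8,60,60),(30,255,255))>0
    plate=M&(hsv[...,0]>90)&(hsv[...,0]<130)&(hsv[...,2]>70)&(P[...,2]<.02)
    k,l,st,_=cv2.connectedComponentsWithStats(plate.astype(np.uint8));j=1+st[1:,4].argmax()
    px=np.argwhere(l==j)[:,::-1];w=plane(c,px,.008)[:,:2].astype(np.float32)
    (cc,sz,an)=cv2.minAreaRect(w);print(nm,'plate',len(px),cc,sz,an)
    h=M&(P[...,2]>.05);
    dark=h&(hsv[...,2]<80);px=np.argwhere(dark)[:,::-1]
    d2=dark&(P[...,2]>.064);p2=np.argwhere(d2)[:,::-1]
    print(' hub',len(p2),cv2.minEnclosingCircle(plane(c,p2,.0705)[:,:2].astype(np.float32)), plane(c,[p2.mean(0)],.0705))
    red=M&((hsv[...,0]<8)|(hsv[...,0]>172))&(hsv[...,1]>130);t=red&(P[...,2]>.098);p=np.argwhere(t)[:,::-1]
    print(' knob',t.sum(),red.sum(),plane(c,[p.mean(0)],.1045) if t.any() else '')
    ye=M&(hsv[...,0]>19)&(hsv[...,0]<33)&(hsv[...,1]>190)&(P[...,2]>.05);p=np.argwhere(ye)[:,::-1];w=plane(c,p,.0645)[:,:2].astype(np.float32)
    print(' yel',len(p),cv2.minAreaRect(w))
c=load('top');hsv=cv2.cvtColor(c['color'],cv2.COLOR_BGR2HSV);P=cloud(c)
for (u,v,hh,lo,hi) in((416,188,.012,(95,20),(125,120)),(409,232,.014,(8,150),(30,255)),(363,229,.022,(0,100),(12,255))):
    S=P[v-12:v+12,u-11:u+12,2];p=np.argwhere((S>hh*.6)&(S<hh*1.6))[:,::-1]+[u-11,v-12]
    w=plane(c,p,hh)[:,:2].astype(np.float32);print(cv2.minEnclosingCircle(w),w.mean(0))
E
python3 m2.py
```

```text
top plate 1578 (0.48553329706192017, 0.14882929623126984) (0.11337131261825562, 0.19306406378746033) 14.426738739013672
 hub 39 ((0.4703190326690674, 0.19714859127998352), 0.011715151369571686) [[0.471  0.1979 0.0705]]
 knob 13 14 [[0.4934 0.1483 0.1045]]
 yel 175 ((0.5017716288566589, 0.1425185650587082), (0.0316259041428566, 0.10144269466400146), 23.244184494018555)
scene plate 1548 (0.48552653193473816, 0.15054404735565186) (0.1166888028383255, 0.19810888171195984) 14.26803970336914
 hub 43 ((0.47435295581817627, 0.2285112738609314), 0.03937101364135742) [[0.4747 0.2027 0.0705]]
 knob 29 71 [[0.4936 0.1496 0.1045]]
 yel 181 ((0.5007224678993225, 0.14467661082744598), (0.03325905650854111, 0.1034378856420517), 24.017351150512695)
((0.5671753883361816, -0.3212169110774994), 0.021700941026210785) [ 0.5666 -0.3223]
((0.4271640181541443, -0.29384148120880127), 0.024606281891465187) [ 0.4269 -0.2942]
((0.4334222674369812, -0.1515147089958191), 0.022792691364884377) [ 0.4332 -0.1514]
```

Request:
apply_moves --rows '[{"xyz": [15,-15,0],"turn": [0,0,-0.12],"grip": 1},{"xyz": [40,-40,0],"turn": [0,0,-0.24],"grip": 1},{"xyz": [65,-65,0],"turn": [0,0,-0.36],"grip": 1},{"xyz": [90,-92,0],"turn": [0,0,-0.48],"grip": 1},{"xyz": [115,-120,0],"turn": [0,0,-0.6],"grip": 1},{"xyz": [140,-146,0],"turn": [0,0,-0.72],"grip": 1},{"xyz": [165,-172,0],"turn": [0,0,-0.84],"grip": 1},{"xyz": [190,-199,0],"turn": [0,0,-0.96],"grip": 1},{"xyz": [215,-225,0],"turn": [0,0,-1.08],"grip": 1},{"xyz": [240,-250,0],"turn": [0,0,-1.2],"grip": 1},{"xyz": [265,-277,0],"turn": [0,0,-1.32],"grip": 1},{"xyz": [290,-304,0],"turn": [0,0,-1.44],"grip": 1}]'

```text
clock: 1.1
tcp_pos: [0.3675, -0.1483, 0.2029]
orientation: [-0.0, 0.618, 0.786, 0.0]
wrist_force: [1.5, 0.5, 0.4]
finger_gap: 0.0853
grip_force: 0.0
```

```bash
cat > to.py <<'E'
import sys
from h import *
np.set_printoptions(precision=2,suppress=True)
# usage: to.py x y z(TCP target, mm) -> shift in tool axes mm, and turn needed to stand yaw, straight down
def rel(t):
    s=env.get_state();q=s['orientation'];Rt=R.from_quat(np.r_[q[1:],q[0]])
    yaw=np.deg2rad(14.35)+np.pi/2
    G=R.from_matrix(np.array([[np.cos(yaw),np.sin(yaw),0],[np.sin(yaw),-np.cos(yaw),0],[0,0,-1]]))
    print('clock',s['clock'],'tcp',s['tcp_pos']*1e3,'gap',s['finger_gap']*1e3,'F',s['wrist_force'],'j',s['joint_pos'])
    print('shift',Rt.inv().apply(np.array(t)-s['tcp_pos']*1e3),'turn',(Rt.inv()*G).as_rotvec())
if __name__=='__main__': rel([float(a) for a in sys.argv[1:4]])
E
python3 to.py 493.5 149 200
```

```text
clock 1.1 tcp [ 367.5  -148.33  202.93] gap 85.30530897578467 F [1.46 0.49 0.44] j [-0.59 -0.03 -0.36  1.24  0.    0.75]
shift [259.17 192.65   2.94] turn [-0.   -0.   -0.01]
```

Request:
apply_moves --rows '[{"xyz": [30,22,0],"turn": [0,0,-0.01],"grip": 1},{"xyz": [60,44,0],"turn": [0,0,-0.01],"grip": 1},{"xyz": [90,67,0],"turn": [0,0,-0.01],"grip": 1},{"xyz": [122,90,0],"turn": [0,0,-0.01],"grip": 1},{"xyz": [152,113,0],"turn": [0,0,-0.01],"grip": 0.7},{"xyz": [182,135,0],"turn": [0,0,-0.01],"grip": 0.7},{"xyz": [212,158,0],"turn": [0,0,-0.01],"grip": 0.7},{"xyz": [240,178,0],"turn": [0,0,-0.01],"grip": 0.7},{"xyz": [255,189,0],"turn": [0,0,-0.01],"grip": 0.7},{"xyz": [259,192.5,0],"turn": [0,0,-0.01],"grip": 0.7},{"xyz": [259,192.5,0],"turn": [0,0,-0.01],"grip": 0.7}]'

```text
clock: 2.02
tcp_pos: [0.4949, 0.1474, 0.2023]
orientation: [-0.0, 0.615, 0.788, -0.001]
wrist_force: [0.2, 0.2, 0.3]
finger_gap: 0.0598
grip_force: 0.0
```

```bash
python3 to.py 493.5 149 75.5
python3 - <<'E'
from h import *
np.set_printoptions(precision=4,suppress=True)
c=cam('wrist','w0.png');V=c['view'];print(c['camera_matrix'],c['k1'],V,-V[:3,:3].T@V[:3,3])
print('knob',proj(c,[.4935,.149,.1045]),'tip',proj(c,[.4959,.1089,.072]),'hub',proj(c,[.4724,.201,.0705]))
E
```

```text
clock 2.0167 tcp [494.89 147.44 202.35] gap 59.78374436618397 F [0.16 0.19 0.31] j [ 0.13  0.2  -0.1   1.27 -0.    1.46]
shift [  1.86  -0.81 126.85] turn [-0.  0. -0.]
[[287.341    0.     321.8557]
 [  0.     287.341  199.1095]
 [  0.       0.       1.    ]] -0.03427766140878026 [[ 0.97    0.2432 -0.0013 -0.5159]
 [ 0.2331 -0.9281  0.2903 -0.0155]
 [ 0.0695 -0.2819 -0.9569  0.3859]
 [ 0.      0.      0.      1.    ]] [0.4772 0.2199 0.3732]
knob [[320.7272 190.3959]] tip [[314.2625 216.9351]] hub [[313.2248 129.5304]]
```

View pics/w0.png

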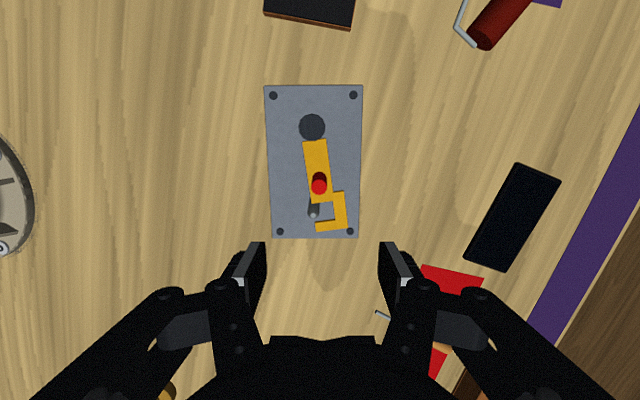

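The wrist view is sharp: hub (312,127), knob top (319,187), spindle (313,210). I'll refine the stand pose from it.

```bash
cat > ws.py <<'E'
from h import *
np.set_printoptions(precision=4,suppress=True)
c=load('wrist');I=c['color'];hsv=cv2.cvtColor(I,cv2.COLOR_BGR2HSV)
def big(m):
    k,l,st,_=cv2.connectedComponentsWithStats(m.astype(np.uint8));j=1+st[1:,4].argmax();return np.argwhere(l==j)[:,::-1]
M=np.zeros(I.shape[:2],bool);M[70:245,250:380]=1
pl=M&(hsv[...,0]>100)&(hsv[...,0]<135)&(hsv[...,1]>25)&(hsv[...,2]>70)
w=plane(c,big(pl),.008)[:,:2].astype(np.float32);print('plate',cv2.minAreaRect(w))
h=big(M&(hsv[...,2]<75));w=plane(c,h,.0705)[:,:2].astype(np.float32);print('hub',cv2.minEnclosingCircle(w))
r=big(M&((hsv[...,0]<6)|(hsv[...,0]>174))&(hsv[...,1]>150)&(hsv[...,2]>140));print('knobtop',len(r),plane(c,[r.mean(0)],.1045),r.mean(0),r.min(0),r.max(0))
cv2.imwrite('pics/w0c.png',cv2.resize(I[75:245,255:375],None,fx=3.5,fy=3.5,interpolation=2))
E
python3 ws.py
```

```text
plate ((0.48309656977653503, 0.15193235874176025), (0.11794695258140564, 0.19694218039512634), 14.27075481414795)
hub ((0.47000986337661743, 0.20297874510288239), 0.013613377697765827)
knobtop 173 [[0.4906 0.1522 0.1045]] [318.6301 186.5665] [312 180] [326 193]
```

View pics/w0c.png

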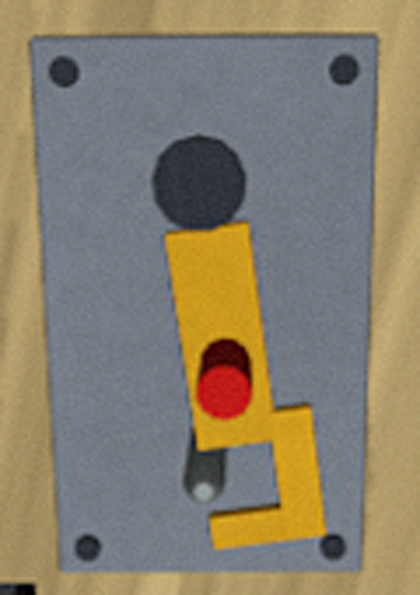

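Request:
apply_moves --force 25 --rows '[{"xyz": [2,-1,30],"turn": [0,0,0],"grip": 0.7},{"xyz": [3.7,-2,65],"turn": [0,0,0],"grip": 0.6},{"xyz": [3.7,-2,100],"turn": [0,0,0],"grip": 0.5},{"xyz": [3.7,-2,120],"turn": [0,0,0],"grip": 0.4},{"xyz": [3.7,-2,126],"turn": [0,0,0],"grip": 0.35},{"xyz": [3.7,-2,126],"turn": [0,0,0],"grip": 0.3},{"xyz": [3.7,-2,126],"turn": [0,0,0],"grip": 0},{"xyz": [3.7,-2,126],"turn": [0,0,0],"grip": 0},{"xyz": [3.7,-2,126],"turn": [0,0,0],"grip": 0}]'

```text
clock: 2.82
tcp_pos: [0.4937, 0.1493, 0.079]
orientation: [0.001, 0.616, 0.787, 0.001]
wrist_force: [0.1, -1.0, 0.2]
finger_gap: 0.0001
grip_force: 0.0
```

```bash
python3 to.py 492 150.5 76
```

```text
clock 2.8167 tcp [493.73 149.31  79.  ] gap 0.0655515924100047 F [ 0.09 -0.98  0.21] j [ 0.14  0.27 -0.33  0.97 -0.    1.47]
shift [ 1.57 -1.41  2.99] turn [ 0.    0.   -0.01]
```

Run:
```python
from h import *
c=cam('wrist');cam('scene');cam('top')
s=load('scene')['color']
a=np.zeros((600,800,3),np.uint8);a[:400,:640]=c['color'];a[400:600,:300]=cv2.resize(s[120:220,300:450],(300,200));cv2.imwrite('pics/w1.png',a)
```

```text
(no output)
```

View pics/w1.png

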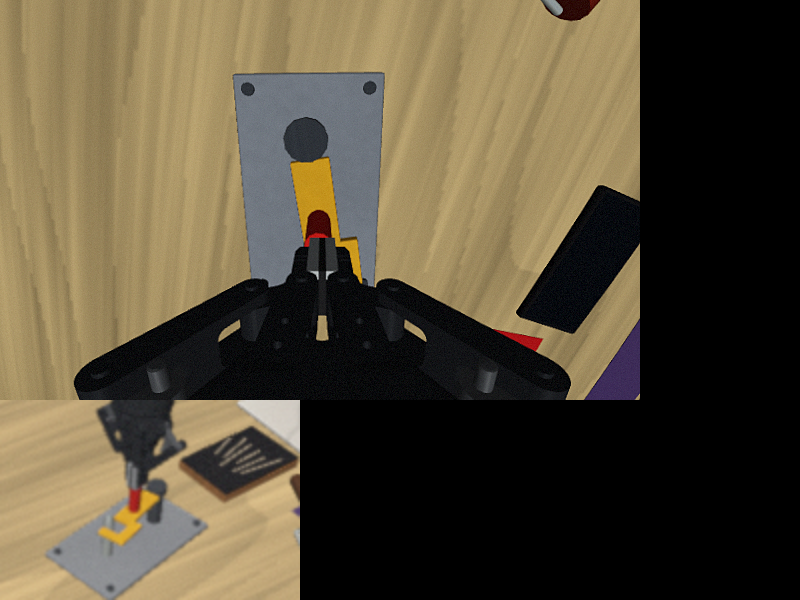

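Run:
```python
from h import *
np.set_printoptions(precision=3,suppress=True)
c=load('wrist');V=c['view'];s=env.get_state();q=s['orientation'];Rt=R.from_quat(np.r_[q[1:],q[0]])
print(s['tcp_pos'],'tcp px',proj(c,s['tcp_pos']),'cam',-V[:3,:3].T@V[:3,3])
print('grasp px',proj(c,s['tcp_pos']+[0,0,.019]))
P=cloud(c)
for u,v in((318,236),(318,226),(318,214),(309,239),(314,246),(330,246),(322,260),(312,140)):print(u,v,P[v,u],c['color'][v,u],c['z_map'][v,u])
sc=load('scene');Q=cloud(sc);hsv=cv2.cvtColor(sc['color'],cv2.COLOR_BGR2HSV)
m=((hsv[...,0]<8)|(hsv[...,0]>172))&(hsv[...,1]>130);m[:150]=0;m[185:]=0;m[:,:350]=0;m[:,385:]=0
p=np.argwhere(m);print(p.min(0),p.max(0),Q[m].mean(0),Q[m].max(0),'tcp scene',proj(sc,s['tcp_pos']))
```

```text
[0.493 0.15  0.078] tcp px [[320.454 231.831]] cam [0.475 0.222 0.25 ]
grasp px [[320.415 244.829]]
318 236 [0.49  0.158 0.105] [ 17  16 194] 0.15788472
318 226 [0.489 0.16  0.095] [16 12 73] 0.16684018
318 214 [0.489 0.16  0.074] [ 6 12 69] 0.1866609
309 239 [0.485 0.159 0.113] [ 36  38 135] 0.14893322
314 246 [0.487 0.159 0.121] [55 52 54] 0.14144745
330 246 [0.495 0.161 0.12 ] [47 48 45] 0.14273706
322 260 [0.491 0.16  0.135] [ 0  6 13] 0.12813519
312 140 [0.474 0.204 0.07 ] [55 49 46] 0.17633873
[164 365] [175 370] [0.496 0.148 0.087] [0.502 0.157 0.109] tcp scene [[366.407 171.366]]
```

Run:
```python
from h import *
np.set_printoptions(precision=4,suppress=True)
c=load('wrist');P=cloud(c)
for u in(313,330):
    for v in range(226,262,3):print(u,v,P[v,u],c['color'][v,u])
t=load('top');Q=cloud(t);m=(Q[...,2]>.06)&(Q[...,2]<.2)&(abs(Q[...,0]-.493)<.03)&(abs(Q[...,1]-.15)<.03);print(m.sum())
```

```text
313 226 [0.4863 0.1585 0.0934] [ 8  5 62]
313 229 [0.4864 0.1585 0.0979] [10 13 67]
313 232 [0.4865 0.1588 0.1029] [ 7 14 61]
313 235 [0.4867 0.1583 0.1057] [ 21  23 191]
313 238 [0.4865 0.1597 0.1127] [53 50 30]
313 241 [0.4867 0.1594 0.1155] [49 48 47]
313 244 [0.4867 0.1596 0.1194] [46 45 46]
313 247 [0.4868 0.1596 0.1226] [56 55 53]
313 250 [0.4869 0.1599 0.1263] [55 55 49]
313 253 [0.4871 0.1591 0.1279] [58 57 57]
313 256 [0.4871 0.1594 0.1313] [54 53 50]
313 259 [0.487  0.1601 0.1355] [55 53 50]
330 226 [0.4978 0.1555 0.0796] [13 39 90]
330 229 [0.4975 0.1558 0.0853] [ 1  0 35]
330 232 [0.4974 0.1559 0.0903] [ 0  0 36]
330 235 [0.4971 0.1562 0.0954] [ 7  0 47]
330 238 [0.4952 0.1616 0.1122] [56 55 44]
330 241 [0.4952 0.1613 0.1152] [55 55 52]
330 244 [0.495  0.1615 0.1192] [53 56 50]
330 247 [0.4949 0.1615 0.1226] [58 57 57]
330 250 [0.4946 0.1619 0.1267] [53 53 47]
330 253 [0.4947 0.1614 0.1287] [55 52 48]
330 256 [0.4945 0.1617 0.1322] [52 51 50]
330 259 [0.4947 0.1609 0.1335] [53 49 48]
42
```

The depth puts the real fingertips at about z=0.111 while the reported TCP is 0.078. So the tips sit about 33 mm behind the reported TCP, and the fingers closed above the knob. I'll open, go 31 mm lower and grip again.

Request:
apply_moves --force 25 --rows '[{"xyz": [1,-1.5,0],"turn": [0,0,0],"grip": 0.5},{"xyz": [1,-1.5,0],"turn": [0,0,0],"grip": 0.5},{"xyz": [1,-1.5,0],"turn": [0,0,0],"grip": 0.5},{"xyz": [1,-1.5,10],"turn": [0,0,0],"grip": 0.5},{"xyz": [1,-1.5,20],"turn": [0,0,0],"grip": 0.5},{"xyz": [1,-1.5,28],"turn": [0,0,0],"grip": 0.5},{"xyz": [1,-1.5,31],"turn": [0,0,0],"grip": 0.5},{"xyz": [1,-1.5,31],"turn": [0,0,0],"grip": 0},{"xyz": [1,-1.5,31],"turn": [0,0,0],"grip": 0},{"xyz": [1,-1.5,31],"turn": [0,0,0],"grip": 0},{"xyz": [1,-1.5,31],"turn": [0,0,0],"grip": 0}]'

```text
clock: 3.88
tcp_pos: [0.4904, 0.15, 0.0459]
orientation: [-0.0, 0.616, 0.788, -0.0]
wrist_force: [0.7, 0.9, -4.8]
finger_gap: 0.0153
grip_force: 25.5
```

Request:
apply_moves --rows '[{"xyz": [0.8,4,0],"turn": [0,0,0],"grip": 0},{"xyz": [2,8.9,0],"turn": [0,0,0],"grip": 0},{"xyz": [6.2,19,0],"turn": [0,0,0],"grip": 0},{"xyz": [12.4,28,0],"turn": [0,0,0],"grip": 0},{"xyz": [20.3,35.7,0],"turn": [0,0,0],"grip": 0},{"xyz": [29.6,41.6,0],"turn": [0,0,0],"grip": 0},{"xyz": [39.8,45.6,0],"turn": [0,0,0],"grip": 0},{"xyz": [47.9,47.2,0],"turn": [0,0,0],"grip": 0},{"xyz": [47.9,47.2,0],"turn": [0,0,0],"grip": 0},{"xyz": [47.9,47.2,0],"turn": [0,0,0],"grip": 0}]'

```text
clock: 4.72
tcp_pos: [0.5244, 0.2081, 0.046]
orientation: [-0.0, 0.616, 0.788, -0.0]
wrist_force: [-1.5, -1.0, -0.8]
finger_gap: 0.0149
grip_force: 25.7
```

Request:
apply_moves --rows '[{"xyz": [0,0,0],"turn": [0,0,0],"grip": 0.5},{"xyz": [0,0,0],"turn": [0,0,0],"grip": 0.5},{"xyz": [0,0,0],"turn": [0,0,0],"grip": 0.5},{"xyz": [0,0,-20],"turn": [0,0,0],"grip": 0.5},{"xyz": [-3,-3,-55],"turn": [0,0,0],"grip": 0.5},{"xyz": [-15,-15,-90],"turn": [0,0,0],"grip": 0.6},{"xyz": [-30,-30,-120],"turn": [0,0,0],"grip": 0.7},{"xyz": [-45,-40,-125],"turn": [0,0,0],"grip": 0.8},{"xyz": [-60,-47,-125],"turn": [0,0,0],"grip": 0.8},{"xyz": [-60,-47,-125],"turn": [0,0,0],"grip": 0.8}]'

```text
clock: 5.55
tcp_pos: [0.4939, 0.1364, 0.1727]
orientation: [0.001, 0.617, 0.787, 0.001]
wrist_force: [-0.1, 0.1, -0.1]
finger_gap: 0.0682
grip_force: 0.0
```

```bash
python3 to.py 427 -294 120
python3 - <<'E'
from h import *
np.set_printoptions(precision=4,suppress=True)
c=cam('wrist','w2.png');s=env.get_state()
np.savez('w2.npz',**c)
cv2.imwrite('pics/w2c.png',c['color'][40:300,170:500])
E
```

```text
clock 5.55 tcp [493.88 136.37 172.75] gap 68.20689414147255 F [-0.09  0.13 -0.14] j [ 0.11  0.2  -0.18  1.19 -0.    1.44]
shift [-402.03 -167.55   52.69] turn [ 0.    0.   -0.01]
```

View pics/w2c.png

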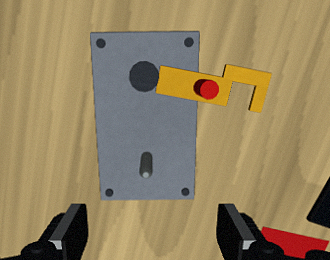

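The keeper is now at about 1.4 rad and the spindle is free, with its tip at crop (145,175), full image (315,215).

Run:
```python
from h import *
np.set_printoptions(precision=4,suppress=True)
c=dict(np.load('w2.npz'));I=c['color'];hsv=cv2.cvtColor(I,cv2.COLOR_BGR2HSV)
print(hsv[208:224,308:322,2])
M=np.zeros(I.shape[:2],bool);M[60:245,250:380]=1
pl=M&(hsv[...,0]>100)&(hsv[...,0]<135)&(hsv[...,1]>25)&(hsv[...,2]>70)
k,l,st,_=cv2.connectedComponentsWithStats(pl.astype(np.uint8));j=1+st[1:,4].argmax()
w=plane(c,np.argwhere(l==j)[:,::-1],.008)[:,:2].astype(np.float32);(a,b,g)=cv2.minAreaRect(w);t=np.deg2rad(g);print('plate',a,b,g,'spindle',np.array(a)-.042*np.array([-np.sin(t),np.cos(t)]))
print('tip',plane(c,[(315,214.5)],.072))
P=cloud(c);m=M&(P[...,2]>.062)&(P[...,2]<.09);m[:190]=0;print(np.argwhere(m).mean(0),P[m].mean(0),m.sum())
hsvh=M&(hsv[...,2]<75);hsvh[190:]=0
k,l,st,_=cv2.connectedComponentsWithStats(hsvh.astype(np.uint8));j=1+st[1:,4].argmax();w=plane(c,np.argwhere(l==j)[:,::-1],.0705)[:,:2].astype(np.float32);print('hub',cv2.minEnclosingCircle(w))
```

```text
[[143  92  53  52  64  65  60  73  63  67  60  59  49  45]
 [142  87  53  60  61  68  70  66  70  68  71  57  53  52]
 [142  85  51  57  60  68  68  70  61  59  62  62  65  49]
 [136  81  54  60  63  70  75  83  77  74  61  70  55  50]
 [128  83  53  59  61  76 111 129 128 106  77  67  71  59]
 [139  97  59  65  66 122 156 165 161 150 109  80  70  66]
 [136 112  76  62  91 142 158 158 157 165 131  87  81  83]
 [136 131  96  70  97 152 161 154 154 160 135  88  82 106]
 [134 140 129  98  88 128 157 160 154 148 114  98 105 135]
 [131 136 140 134 113 110 131 141 141 125 112 113 130 132]
 [136 138 135 138 134 132 127 122 120 121 123 135 134 135]
 [139 138 139 133 131 135 134 135 132 138 133 132 140 133]
 [134 136 137 130 133 137 134 133 134 136 135 140 133 141]
 [132 135 135 131 131 132 130 137 136 135 138 130 131 131]
 [132 129 137 129 133 129 137 132 134 134 136 138 140 138]
 [139 136 135 132 132 130 129 139 134 136 135 136 138 136]]
plate (0.483365535736084, 0.15281085669994354) (0.11804100126028061, 0.1970299482345581) 14.488600730895996 spindle [0.4939 0.1121]
tip [[0.4935 0.1115 0.072 ]]
[212.0882 315.1103] [0.4933 0.1125 0.0679] 136
hub ((0.4704168140888214, 0.20369853079319), 0.013752670958638191)
```

Request:
apply_moves --rows '[{"xyz": [-20,-8,0],"turn": [0,0,0],"grip": 0.9},{"xyz": [-50,-20,0],"turn": [0,0,0],"grip": 0.9},{"xyz": [-85,-35,0],"turn": [0,0,0],"grip": 0.9},{"xyz": [-120,-50,0],"turn": [0,0,0],"grip": 0.9},{"xyz": [-155,-65,0],"turn": [0,0,0],"grip": 0.9},{"xyz": [-190,-79,0],"turn": [0,0,0],"grip": 0.9},{"xyz": [-225,-94,0],"turn": [0,0,0],"grip": 0.9},{"xyz": [-260,-108,0],"turn": [0,0,0],"grip": 0.9},{"xyz": [-295,-123,0],"turn": [0,0,0],"grip": 0.9},{"xyz": [-330,-137,10],"turn": [0,0,0],"grip": 0.9},{"xyz": [-365,-152,30],"turn": [0,0,0],"grip": 0.9},{"xyz": [-400,-167,60],"turn": [0,0,0],"grip": 0.9}]'

```text
clock: 6.6
tcp_pos: [0.4302, -0.2869, 0.1169]
orientation: [0.002, 0.616, 0.787, 0.0]
wrist_force: [1.0, -0.7, 0.4]
finger_gap: 0.0765
grip_force: 0.0
```

Request:
apply_moves --rows '[{"xyz": [0,0,0],"turn": [0,0,0],"grip": 0.9},{"xyz": [0,0,0],"turn": [0,0,0],"grip": 0.9}]'

```text
clock: 6.77
tcp_pos: [0.4277, -0.2841, 0.1139]
orientation: [-0.002, 0.617, 0.787, 0.0]
wrist_force: [0.3, 0.5, 0.3]
finger_gap: 0.0771
grip_force: 0.0
```

```bash
cat > ring.py <<'E'
# measure a ring from the wrist camera: ring.py name x y z_top(m)
import sys
from h import *
np.set_printoptions(precision=4,suppress=True)
def measure(name,x,y,h):
    c=cam('wrist',name+'.png');P=cloud(c);u,v=proj(c,[x,y,h])[0]
    M=(np.hypot(P[...,0]-x,P[...,1]-y)<.04)&(P[...,2]>h*.6)&(P[...,2]<h+.006)
    k,l,st,_=cv2.connectedComponentsWithStats(M.astype(np.uint8));j=1+st[1:,4].argmax()
    px=np.argwhere(l==j)[:,::-1]
    w=plane(c,px,h)[:,:2].astype(np.float32);(cc,r)=cv2.minEnclosingCircle(w)
    print('expected px',u,v,'n',len(px),'z',np.median(P[l==j][:,2]),'cen',cc,'r',r,'mean',w.mean(0),'px',px.min(0),px.max(0))
    # finger tips
    s=env.get_state();print('tcp',s['tcp_pos'],'gap',s['finger_gap'],'F',s['wrist_force'])
if __name__=='__main__': measure(sys.argv[1],*map(float,sys.argv[2:5]))
E
python3 ring.py wb .427 -.294 .014; python3 to.py 427 -294 80
```

```text
expected px 318.65284118566825 201.26703648598962 n 1652 z 0.014095721128941141 cen (0.42406225204467773, -0.29267704486846924) r 0.025208231061697006 mean [ 0.4238 -0.2923] px [291 175] [340 223]
tcp [ 0.4285 -0.2834  0.1151] gap 0.0770220214116081 F [ 0.8    -0.6899  0.0787]
clock 6.8167 tcp [ 428.46 -283.38  115.13] gap 77.02202141160811 F [ 0.8  -0.69  0.08] j [-0.74  0.24 -0.27  1.06  0.    0.59]
shift [-10.05  -3.94  35.11] turn [-0.   -0.   -0.01]
```

Run:
```python
from h import *
np.set_printoptions(precision=4,suppress=True)
for f,t,g in(('w2.npz',[.4939,.1364,.1727],68),('last_wrist.npz',[.4285,-.2834,.1151],77)):
    c=dict(np.load(f));P=cloud(c);yaw=np.deg2rad(14.35)+np.pi/2
    d=P-np.array(t);X=d[...,0]*np.cos(yaw)+d[...,1]*np.sin(yaw);Y=d[...,0]*np.sin(yaw)-d[...,1]*np.cos(yaw);Z=d[...,2]
    for s in(-1,1):
        m=(abs(X)<.02)&(Y*s>.02)&(Y*s<.06)&(Z>.02)&(Z<.1)&(c['z_map']>0)
        z=Z[m];print(g,s,m.sum(),'tip z above tcp',np.percentile(z,[0,1,5]),'Y range',np.percentile(Y[m&(Z<.06)],[2,50,98]),'X',np.percentile(X[m&(Z<.06)],[2,50,98]))
```

```text
68 -1 6979 tip z above tcp [0.0351 0.0396 0.0469] Y range [-0.0471 -0.0341 -0.0336] X [-0.0088  0.0081  0.0126]
68 1 6913 tip z above tcp [0.0353 0.0397 0.047 ] Y range [0.034  0.0344 0.0474] X [-0.0097  0.0072  0.012 ]
77 -1 6200 tip z above tcp [0.0362 0.0403 0.0467] Y range [-0.0519 -0.0391 -0.0385] X [-0.0096  0.0073  0.012 ]
77 1 6441 tip z above tcp [0.0367 0.0402 0.047 ] Y range [0.0376 0.0381 0.0508] X [-0.0104  0.0063  0.0111]
```

Request:
apply_moves --rows '[{"xyz": [-3,-3,5],"turn": [0,0,0],"grip": 0.9},{"xyz": [-7.5,-6.5,30],"turn": [0,0,0],"grip": 0.9},{"xyz": [-7.5,-6.5,60],"turn": [0,0,0],"grip": 0.9},{"xyz": [-7.5,-6.5,85],"turn": [0,0,0],"grip": 0.9},{"xyz": [-7.5,-6.5,100],"turn": [0,0,0],"grip": 0.9},{"xyz": [-7.5,-6.5,100],"turn": [0,0,0],"grip": 0.9},{"xyz": [-7.5,-6.5,100],"turn": [0,0,0],"grip": 0.9}]'

```text
clock: 7.4
tcp_pos: [0.4245, -0.2914, 0.0163]
orientation: [-0.0, 0.615, 0.788, 0.0]
wrist_force: [0.6, -1.1, -0.1]
finger_gap: 0.0765
grip_force: 0.0
```

```bash
python3 ring.py wb2 .424 -.2925 .014; python3 to.py 424 -292.5 -32
cat > tip.py <<'E'
from h import *
s=env.get_state();t=s['tcp_pos'];q=s['orientation'];Rt=R.from_quat(np.r_[q[1:],q[0]])
c=load('wrist');P=cloud(c);D=Rt.inv().apply((P-t).reshape(-1,3)).reshape(P.shape);X,Y,Z=D[...,0],D[...,1],-D[...,2]
for sg in(-1,1):
    m=(abs(X)<.02)&(Y*sg>.012)&(Y*sg<.06)&(Z>.025)&(Z<.1)&(c['z_map']>0)
    print(sg,m.sum(),'tip above tcp',np.percentile(Z[m],[0,1,5]),'innerY',np.percentile(abs(Y[m&(Z<.06)]),3),'X',np.percentile(X[m&(Z<.06)],[2,98]))
E
python3 tip.py
```

```text
expected px 320.2750816767343 232.8154301751143 n 3644 z 0.014036098439421107 cen (0.42384788393974304, -0.2920704483985901) r 0.0253763310611248 mean [ 0.4237 -0.2914] px [283 195] [357 266]
tcp [ 0.4252 -0.2923  0.0173] gap 0.0767308970640368 F [ 0.5159  0.1657 -0.3736]
clock 7.45 tcp [ 425.24 -292.29   17.25] gap 76.7308970640368 F [ 0.52  0.17 -0.37] j [-0.76  0.33 -0.41  0.82  0.    0.57]
shift [ 0.16 -1.3  49.25] turn [ 0.    0.   -0.01]
-1 6289 tip above tcp [0.03654749 0.0407316  0.04701919] innerY 0.038184355339499654 X [-0.00838933  0.01315558]
1 6352 tip above tcp [0.03677541 0.04047355 0.04709921] innerY 0.03800432514555014 X [-0.00819918  0.01323088]
```

Request:
apply_moves --force 40 --rows '[{"xyz": [0,-1,15],"turn": [0,0,0],"grip": 0.9},{"xyz": [0,-1,32],"turn": [0,0,0],"grip": 0.9},{"xyz": [0,-1,42],"turn": [0,0,0],"grip": 0.9},{"xyz": [0,-1,48],"turn": [0,0,0],"grip": 0.9},{"xyz": [0,-1,48],"turn": [0,0,0],"grip": 0.9},{"xyz": [0,-1,48],"turn": [0,0,0],"grip": 0.55},{"xyz": [0,-1,48],"turn": [0,0,0],"grip": 0.4},{"xyz": [0,-1,48],"turn": [0,0,0],"grip": 0.4},{"xyz": [0,-1,48],"turn": [0,0,0],"grip": 0.4}]'

```text
clock: 8.2
tcp_pos: [0.424, -0.2934, -0.0305]
orientation: [0.001, 0.616, 0.788, -0.0]
wrist_force: [0.3, 1.4, 5.7]
finger_gap: 0.0488
grip_force: 40.8
```

Request:
apply_moves --rows '[{"xyz": [0,0,-10],"turn": [0,0,0],"grip": 0.4},{"xyz": [0,0,-35],"turn": [0,0,0],"grip": 0.4},{"xyz": [0,0,-70],"turn": [0,0,0],"grip": 0.4},{"xyz": [10,4,-105],"turn": [0,0,0],"grip": 0.4},{"xyz": [35,15,-125],"turn": [0,0,0],"grip": 0.4},{"xyz": [70,31,-130],"turn": [0,0,0],"grip": 0.4},{"xyz": [105,47,-130],"turn": [0,0,0],"grip": 0.4},{"xyz": [140,63,-130],"turn": [0,0,0],"grip": 0.4},{"xyz": [175,78,-130],"turn": [0,0,0],"grip": 0.4},{"xyz": [210,94,-130],"turn": [0,0,0],"grip": 0.4},{"xyz": [245,110,-130],"turn": [0,0,0],"grip": 0.4},{"xyz": [280,125,-130],"turn": [0,0,0],"grip": 0.4}]'

```text
clock: 9.2
tcp_pos: [0.4774, 0.0108, 0.0991]
orientation: [0.001, 0.616, 0.788, 0.0]
wrist_force: [1.2, -0.4, -1.8]
finger_gap: 0.0485
grip_force: 41.9
```

Request:
apply_moves --rows '[{"xyz": [30,13,0],"turn": [0,0,0],"grip": 0.4},{"xyz": [60,27,0],"turn": [0,0,0],"grip": 0.4},{"xyz": [82,37,0],"turn": [0,0,0],"grip": 0.4},{"xyz": [92,41,0],"turn": [0,0,0],"grip": 0.4},{"xyz": [94,42,0],"turn": [0,0,0],"grip": 0.4},{"xyz": [94,42,0],"turn": [0,0,0],"grip": 0.4},{"xyz": [94,42,0],"turn": [0,0,0],"grip": 0.4}]'

```text
clock: 9.78
tcp_pos: [0.4951, 0.1094, 0.0982]
orientation: [0.0, 0.616, 0.787, -0.0]
wrist_force: [0.0, -1.1, -0.5]
finger_gap: 0.049
grip_force: 41.9
```

```bash
python3 to.py 493.6 111.6 60
python3 - <<'E'
from h import *
c=cam('wrist');cv2.imwrite('pics/w3.png',c['color'][60:400,150:500])
s=env.get_state();print(proj(c,[[.4936,.1116,.072],[.4936,.1116,.114]]))
E
```

```text
clock 9.7833 tcp [495.07 109.37  98.2 ] gap 48.95778722629398 F [ 0.02 -1.07 -0.49] j [ 0.06  0.24 -0.32  1.01 -0.    1.39]
shift [ 2.55 -0.87 38.2 ] turn [-0.    0.   -0.01]
[[320.27706019 215.19937232]
 [319.87074607 239.73093814]]
```

View pics/w3.png

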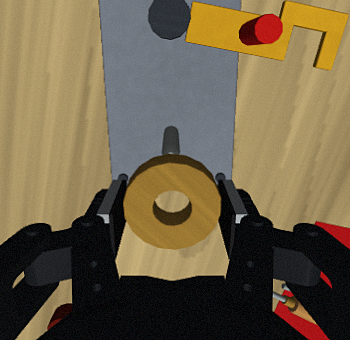

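```bash
cat > held.py <<'E'
# centre of held ring: held.py zexp_top outer_r spindle -> shift in tool axes
import sys
from h import *
np.set_printoptions(precision=4,suppress=True)
zt,r,hmin,hmax,smin=map(float,sys.argv[1:6])
c=cam('wrist');P=cloud(c);s=env.get_state();t=s['tcp_pos'];hsv=cv2.cvtColor(c['color'],cv2.COLOR_BGR2HSV)
m=(abs(P[...,2]-zt)<.004)&(np.hypot(P[...,0]-t[0],P[...,1]-t[1])<r+.006)&(hsv[...,0]>=hmin)&(hsv[...,0]<=hmax)&(hsv[...,1]>=smin)&(hsv[...,2]>35)
k,l,st,_=cv2.connectedComponentsWithStats(m.astype(np.uint8));j=1+st[1:,4].argmax();m=l==j
z=np.median(P[m][:,2]);px=np.argwhere(m)[:,::-1]
w=plane(c,px,z)[:,:2].astype(np.float32);cc,rr=cv2.minEnclosingCircle(w)
# bore: fit hole contour
cn,_=cv2.findContours(m.astype(np.uint8),cv2.RETR_CCOMP,cv2.CHAIN_APPROX_NONE)
A=np.c_[w,np.ones(len(w))]
hole=[q for q in cn if 50<cv2.contourArea(q)<900]
for q in hole: print('hole',plane(c,[np.mean(q.reshape(-1,2),0)],z),cv2.contourArea(q))
print('n',len(px),'ztop',z,'cen',cc,'r',rr,'tcp',t)
d=np.array([.4936,.1116])-cc;a=np.deg2rad(14.35);print('shift tool x,y mm',1e3*(-np.sin(a)*d[0]+np.cos(a)*d[1]),1e3*(np.cos(a)*d[0]+np.sin(a)*d[1]))
for x in P[m][::max(1,len(px)//4000)][:0]:pass
B=np.c_[P[m][:,:2]-cc,np.ones(m.sum())];print('tilt',np.linalg.lstsq(B,P[m][:,2],rcond=None)[0][:2])
E
python3 held.py .142 .025 8 30 100
```

```text
hole [[0.495  0.111  0.1426]] 871.0
n 6092 ztop 0.14258665511529944 cen (0.49500930309295654, 0.11073003709316254) r 0.025487160310149193 tcp [0.4952 0.109  0.0981]
shift tool x,y mm 1.1921079862165793 -1.149717015742863
tilt [-0.0012 -0.0064]
```

Request:
apply_moves --rows '[{"xyz": [1.2,-1.1,10],"turn": [0,0,0],"grip": 0.4},{"xyz": [1.2,-1.1,30],"turn": [0,0,0],"grip": 0.4},{"xyz": [1.2,-1.1,50],"turn": [0,0,0],"grip": 0.4},{"xyz": [1.2,-1.1,58],"turn": [0,0,0],"grip": 0.4},{"xyz": [1.2,-1.1,63],"turn": [0,0,0],"grip": 0.4},{"xyz": [1.2,-1.1,68],"turn": [0,0,0],"grip": 0.4},{"xyz": [1.2,-1.1,74],"turn": [0,0,0],"grip": 0.4},{"xyz": [1.2,-1.1,80],"turn": [0,0,0],"grip": 0.4},{"xyz": [1.2,-1.1,80],"turn": [0,0,0],"grip": 0.4}]'

```text
clock: 10.63
tcp_pos: [0.4936, 0.1112, 0.0173]
orientation: [-0.0, 0.616, 0.788, -0.0]
wrist_force: [0.6, 0.9, -1.7]
finger_gap: 0.0486
grip_force: 41.9
```

```bash
python3 to.py 493.6 111.6 -22.5
```

```text
clock 10.6333 tcp [493.64 111.2   17.34] gap 48.5872008654539 F [ 0.65  0.88 -1.69] j [ 0.06  0.32 -0.43  0.82 -0.    1.39]
shift [ 0.4   0.09 39.84] turn [-0.   -0.   -0.01]
```

Request:
apply_moves --rows '[{"xyz": [0,0,8],"turn": [0,0,0],"grip": 0.4},{"xyz": [0,0,18],"turn": [0,0,0],"grip": 0.4},{"xyz": [0,0,28],"turn": [0,0,0],"grip": 0.4},{"xyz": [0,0,35],"turn": [0,0,0],"grip": 0.4},{"xyz": [0,0,39],"turn": [0,0,0],"grip": 0.4},{"xyz": [0,0,39.5],"turn": [0,0,0],"grip": 0.4},{"xyz": [0,0,39.5],"turn": [0,0,0],"grip": 0.4}]'

```text
clock: 11.22
tcp_pos: [0.4937, 0.1112, -0.0219]
orientation: [-0.0, 0.616, 0.788, -0.0]
wrist_force: [-0.2, 0.6, -1.9]
finger_gap: 0.0485
grip_force: 41.9
```

Request:
apply_moves --rows '[{"xyz": [0,0,0.6],"turn": [0,0,0],"grip": 0.4},{"xyz": [0,0,0.6],"turn": [0,0,0],"grip": 0.75},{"xyz": [0,0,0.6],"turn": [0,0,0],"grip": 0.8},{"xyz": [0,0,0.6],"turn": [0,0,0],"grip": 0.8},{"xyz": [0,0,-10],"turn": [0,0,0],"grip": 0.8},{"xyz": [0,0,-35],"turn": [0,0,0],"grip": 0.8},{"xyz": [0,0,-70],"turn": [0,0,0],"grip": 0.8},{"xyz": [0,0,-105],"turn": [0,0,0],"grip": 0.8},{"xyz": [-10,-5,-130],"turn": [0,0,0],"grip": 0.8},{"xyz": [-10,-5,-135],"turn": [0,0,0],"grip": 0.8},{"xyz": [-10,-5,-135],"turn": [0,0,0],"grip": 0.8}]'

```text
clock: 12.13
tcp_pos: [0.4935, 0.1002, 0.1161]
orientation: [0.002, 0.616, 0.787, 0.002]
wrist_force: [0.5, 0.8, -0.9]
finger_gap: 0.0681
grip_force: 0.0
```

```bash
cat > chk.py <<'E'
import sys
from h import *
np.set_printoptions(precision=4,suppress=True)
h=float(sys.argv[1]);c=cam('wrist','chk%d.png'%(h*1e3));P=cloud(c)
m=(abs(P[...,2]-h)<.005)&(np.hypot(P[...,0]-.4936,P[...,1]-.1116)<.032);px=np.argwhere(m)[:,::-1]
k,l,st,_=cv2.connectedComponentsWithStats(m.astype(np.uint8));j=1+st[1:,4].argmax();m=l==j;px=np.argwhere(m)[:,::-1]
print('n',m.sum(),'z',np.median(P[m][:,2]),cv2.minEnclosingCircle(plane(c,px,h)[:,:2].astype(np.float32)))
E
python3 chk.py .022; python3 to.py 430.5 -150 100
```

```text
n 1618 z 0.022061658668936723 ((0.4936661720275879, 0.11145655810832977), 0.02500886097550392)
clock 12.1833 tcp [492.23 100.32 114.24] gap 68.13541340454843 F [ 0.15  0.44 -0.49] j [ 0.04  0.22 -0.3   1.05  0.    1.37]
shift [-228.16 -120.08   14.07] turn [ 0.    0.   -0.01]
```

Brass is home (top at z=0.022, centred). Next, the brown sleeve.

Request:
apply_moves --rows '[{"xyz": [-20,-10,0],"turn": [0,0,0],"grip": 0.9},{"xyz": [-50,-26,0],"turn": [0,0,0],"grip": 0.9},{"xyz": [-85,-45,0],"turn": [0,0,0],"grip": 0.9},{"xyz": [-120,-63,0],"turn": [0,0,0],"grip": 0.9},{"xyz": [-155,-82,0],"turn": [0,0,0],"grip": 0.9},{"xyz": [-190,-100,0],"turn": [0,0,0],"grip": 0.9},{"xyz": [-216,-114,5],"turn": [0,0,0],"grip": 0.9},{"xyz": [-226,-119,10],"turn": [0,0,0],"grip": 0.9},{"xyz": [-228,-120,14],"turn": [0,0,0],"grip": 0.9},{"xyz": [-228,-120,14],"turn": [0,0,0],"grip": 0.9},{"xyz": [-228,-120,14],"turn": [0,0,0],"grip": 0.9}]'

```text
clock: 13.1
tcp_pos: [0.4293, -0.1483, 0.0985]
orientation: [-0.001, 0.616, 0.788, 0.0]
wrist_force: [-0.4, 0.4, 1.4]
finger_gap: 0.0769
grip_force: 0.0
```

```bash
python3 ring.py ws .430 -.150 .022; python3 to.py 430 -150 -25
```

```text
expected px 322.04397575590093 200.75208114754253 n 1691 z 0.022007443600538162 cen (0.4317428469657898, -0.14766940474510193) r 0.023470072075724602 mean [ 0.4316 -0.1473] px [300 174] [349 223]
tcp [ 0.4297 -0.1482  0.0989] gap 0.07691272848973561 F [-0.7515  0.3941  0.5915]
clock 13.15 tcp [ 429.69 -148.23   98.93] gap 76.91272848973561 F [-0.75  0.39  0.59] j [-0.51  0.15 -0.44  0.99  0.    0.82]
shift [ -1.98  -0.   123.93] turn [-0.   -0.   -0.01]
```

Request:
apply_moves --force 30 --rows '[{"xyz": [0,1.9,20],"turn": [0,0,0],"grip": 0.9},{"xyz": [0,1.9,50],"turn": [0,0,0],"grip": 0.9},{"xyz": [0,1.9,80],"turn": [0,0,0],"grip": 0.9},{"xyz": [0,1.9,105],"turn": [0,0,0],"grip": 0.9},{"xyz": [0,1.9,120],"turn": [0,0,0],"grip": 0.9},{"xyz": [0,1.9,126],"turn": [0,0,0],"grip": 0.9},{"xyz": [0,1.9,126],"turn": [0,0,0],"grip": 0.6},{"xyz": [0,1.9,126],"turn": [0,0,0],"grip": 0.35},{"xyz": [0,1.9,126],"turn": [0,0,0],"grip": 0.35},{"xyz": [0,1.9,126],"turn": [0,0,0],"grip": 0.35},{"xyz": [0,1.9,126],"turn": [0,0,0],"grip": 0.35}]'

```text
clock: 14.07
tcp_pos: [0.4331, -0.1497, -0.0251]
orientation: [0.001, 0.616, 0.788, 0.0]
wrist_force: [-0.0, 2.3, 6.6]
finger_gap: 0.0453
grip_force: 31.1
```

```bash
python3 to.py 493.6 111.6 100
```

```text
clock 14.0667 tcp [ 433.12 -149.74  -25.08] gap 45.34781681386252 F [-0.02  2.3   6.57] j [-0.51  0.3  -0.6   0.67  0.    0.82]
shift [ 238.88  121.96 -125.16] turn [ 0.    0.   -0.01]
```

Request:
apply_moves --rows '[{"xyz": [0,0,-10],"turn": [0,0,0],"grip": 0.35},{"xyz": [0,0,-40],"turn": [0,0,0],"grip": 0.35},{"xyz": [3,1,-80],"turn": [0,0,0],"grip": 0.35},{"xyz": [20,10,-110],"turn": [0,0,0],"grip": 0.35},{"xyz": [50,25,-125],"turn": [0,0,0],"grip": 0.35},{"xyz": [85,43,-125],"turn": [0,0,0],"grip": 0.35},{"xyz": [120,61,-125],"turn": [0,0,0],"grip": 0.35},{"xyz": [155,79,-125],"turn": [0,0,0],"grip": 0.35},{"xyz": [190,97,-125],"turn": [0,0,0],"grip": 0.35},{"xyz": [218,111,-125],"turn": [0,0,0],"grip": 0.35},{"xyz": [232,118,-125],"turn": [0,0,0],"grip": 0.35},{"xyz": [236,121,-125],"turn": [0,0,0],"grip": 0.35}]'

```text
clock: 15.07
tcp_pos: [0.4929, 0.1114, 0.0991]
orientation: [0.0, 0.615, 0.789, 0.001]
wrist_force: [-0.5, -0.5, 0.2]
finger_gap: 0.0452
grip_force: 31.1
```

Request:
apply_moves --rows '[{"xyz": [0,0,0],"turn": [0,0,0],"grip": 0.35},{"xyz": [0,0,0],"turn": [0,0,0],"grip": 0.35},{"xyz": [0,0,0],"turn": [0,0,0],"grip": 0.35}]'

```text
clock: 15.32
tcp_pos: [0.4922, 0.1077, 0.0987]
orientation: [0.0, 0.617, 0.787, -0.0]
wrist_force: [-0.7, 0.4, -0.4]
finger_gap: 0.0454
grip_force: 31.1
```

```bash
python3 held.py .147 .023 0 180 60
```

```text
n 4809 ztop 0.1456681004763461 cen (0.49184665083885193, 0.10965815931558609) r 0.02288825251162052 tcp [0.4922 0.1076 0.0986]
shift tool x,y mm 1.4466968722575295 2.1799189627928763
tilt [-0.0028  0.0011]
```

Request:
apply_moves --rows '[{"xyz": [1.4,2.2,10],"turn": [0,0,0],"grip": 0.35},{"xyz": [1.4,2.2,30],"turn": [0,0,0],"grip": 0.35},{"xyz": [1.4,2.2,45],"turn": [0,0,0],"grip": 0.35},{"xyz": [1.4,2.2,52],"turn": [0,0,0],"grip": 0.35},{"xyz": [1.4,2.2,57],"turn": [0,0,0],"grip": 0.35},{"xyz": [1.4,2.2,62],"turn": [0,0,0],"grip": 0.35},{"xyz": [1.4,2.2,67],"turn": [0,0,0],"grip": 0.35},{"xyz": [1.4,2.2,74],"turn": [0,0,0],"grip": 0.35},{"xyz": [1.4,2.2,74],"turn": [0,0,0],"grip": 0.35}]'

```text
clock: 16.12
tcp_pos: [0.4938, 0.1106, 0.0237]
orientation: [-0.0, 0.616, 0.788, -0.0]
wrist_force: [-0.4, 0.2, -0.8]
finger_gap: 0.0452
grip_force: 31.1
```

```bash
python3 to.py 493.9 109.6 -3
```

```text
clock 16.1167 tcp [493.76 110.6   23.67] gap 45.19279245901128 F [-0.38  0.22 -0.8 ] j [ 0.06  0.31 -0.42  0.83 -0.    1.39]
shift [-1.   -0.07 26.67] turn [-0.   -0.   -0.01]
```

Request:
apply_moves --rows '[{"xyz": [0,0,7],"turn": [0,0,0],"grip": 0.35},{"xyz": [0,0,15],"turn": [0,0,0],"grip": 0.35},{"xyz": [0,0,22],"turn": [0,0,0],"grip": 0.35},{"xyz": [0,0,26],"turn": [0,0,0],"grip": 0.35},{"xyz": [0,0,27],"turn": [0,0,0],"grip": 0.35},{"xyz": [0,0,27],"turn": [0,0,0],"grip": 0.35}]'

```text
clock: 16.62
tcp_pos: [0.4938, 0.1107, -0.0028]
orientation: [-0.0, 0.616, 0.788, -0.0]
wrist_force: [0.5, -0.9, -1.3]
finger_gap: 0.0454
grip_force: 31.1
```

Request:
apply_moves --rows '[{"xyz": [0,0,0.6],"turn": [0,0,0],"grip": 0.35},{"xyz": [0,0,0.6],"turn": [0,0,0],"grip": 0.35},{"xyz": [0,0,0.6],"turn": [0,0,0],"grip": 0.75},{"xyz": [0,0,0.6],"turn": [0,0,0],"grip": 0.8},{"xyz": [0,0,0.6],"turn": [0,0,0],"grip": 0.8},{"xyz": [0,0,-10],"turn": [0,0,0],"grip": 0.8},{"xyz": [0,0,-35],"turn": [0,0,0],"grip": 0.8},{"xyz": [0,0,-70],"turn": [0,0,0],"grip": 0.8},{"xyz": [-5,-3,-105],"turn": [0,0,0],"grip": 0.8},{"xyz": [-10,-5,-115],"turn": [0,0,0],"grip": 0.8},{"xyz": [-10,-5,-115],"turn": [0,0,0],"grip": 0.8}]'

```text
clock: 17.53
tcp_pos: [0.4945, 0.0993, 0.1161]
orientation: [0.003, 0.616, 0.787, 0.002]
wrist_force: [-0.0, -0.7, -0.8]
finger_gap: 0.068
grip_force: 0.0
```

```bash
python3 chk.py .044; python3 to.py 563.7 -320.5 100
```

```text
n 1645 z 0.04411001841440759 ((0.49352577328681946, 0.11198057234287262), 0.023062724620103836)
clock 17.5833 tcp [493.14  99.54 113.92] gap 68.19224467196855 F [-0.41  0.05 -0.07] j [ 0.04  0.22 -0.3   1.04 -0.    1.37]
shift [-424.69  -32.35   14.18] turn [ 0.    0.   -0.01]
```

Sleeve is home (top at 0.044). Next, the collar.

Request:
apply_moves --rows '[{"xyz": [-25,-2,0],"turn": [0,0,0],"grip": 0.85},{"xyz": [-60,-5,0],"turn": [0,0,0],"grip": 0.85},{"xyz": [-98,-8,0],"turn": [0,0,0],"grip": 0.85},{"xyz": [-136,-10,0],"turn": [0,0,0],"grip": 0.85},{"xyz": [-174,-13,0],"turn": [0,0,0],"grip": 0.85},{"xyz": [-212,-16,0],"turn": [0,0,0],"grip": 0.85},{"xyz": [-250,-19,0],"turn": [0,0,0],"grip": 0.85},{"xyz": [-288,-22,0],"turn": [0,0,0],"grip": 0.85},{"xyz": [-326,-25,0],"turn": [0,0,0],"grip": 0.85},{"xyz": [-364,-28,0],"turn": [0,0,0],"grip": 0.85},{"xyz": [-400,-31,0],"turn": [0,0,0],"grip": 0.85},{"xyz": [-418,-32,5],"turn": [0,0,0],"grip": 0.85}]'

```text
clock: 18.58
tcp_pos: [0.5612, -0.3178, 0.1055]
orientation: [-0.0, 0.617, 0.787, -0.0]
wrist_force: [0.4, 0.6, 1.1]
finger_gap: 0.0728
grip_force: 0.0
```

Request:
apply_moves --rows '[{"xyz": [-5,0,5],"turn": [0,0,0],"grip": 0.85},{"xyz": [-6,0,9],"turn": [0,0,0],"grip": 0.85},{"xyz": [-6,0,9],"turn": [0,0,0],"grip": 0.85},{"xyz": [-6,0,9],"turn": [0,0,0],"grip": 0.85}]'

```text
clock: 18.92
tcp_pos: [0.5618, -0.3173, 0.0971]
orientation: [-0.002, 0.616, 0.788, 0.0]
wrist_force: [-0.1, 0.1, -0.6]
finger_gap: 0.0726
grip_force: 0.0
```

```bash
python3 ring.py wc .5637 -.3205 .012; python3 to.py 563.7 -320.5 -30
```

```text
expected px 322.8572923554215 199.78666959679654 n 1203 z 0.012020435878754065 cen (0.5655378103256226, -0.3219295144081116) r 0.02104330062866211 mean [ 0.5657 -0.3215] px [303 180] [346 222]
tcp [ 0.5623 -0.3175  0.098 ] gap 0.0725410168905432 F [-0.6928  0.3071 -0.0907]
clock 18.9667 tcp [ 562.31 -317.47   97.97] gap 72.54101689054319 F [-0.69  0.31 -0.09] j [-0.64  0.5   0.06  1.14  0.    0.69]
shift [ -3.48   0.75 127.96] turn [-0.   -0.   -0.01]
```

View pics/wc.png

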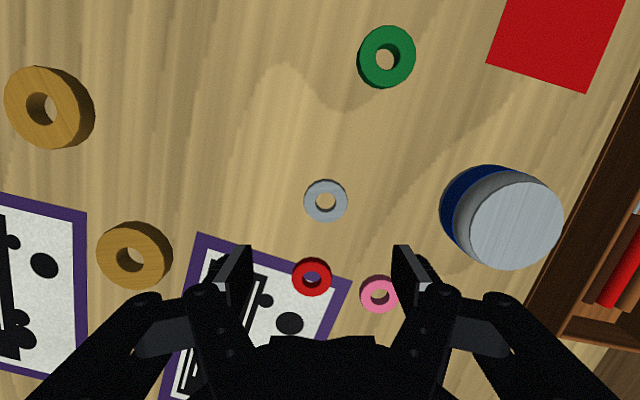

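The steel collar is at (325,200); the red (312,277) and pink (378,294) rings are clear of the fingers' path.

Request:
apply_moves --force 35 --rows '[{"xyz": [-5,2.1,20],"turn": [0,0,0],"grip": 0.85},{"xyz": [-5,2.1,50],"turn": [0,0,0],"grip": 0.85},{"xyz": [-5,2.1,80],"turn": [0,0,0],"grip": 0.85},{"xyz": [-5,2.1,105],"turn": [0,0,0],"grip": 0.85},{"xyz": [-5,2.1,122],"turn": [0,0,0],"grip": 0.85},{"xyz": [-5,2.1,127.5],"turn": [0,0,0],"grip": 0.85},{"xyz": [-5,2.1,127.5],"turn": [0,0,0],"grip": 0.6},{"xyz": [-5,2.1,127.5],"turn": [0,0,0],"grip": 0.3},{"xyz": [-5,2.1,127.5],"turn": [0,0,0],"grip": 0.3},{"xyz": [-5,2.1,127.5],"turn": [0,0,0],"grip": 0.3},{"xyz": [-5,2.1,127.5],"turn": [0,0,0],"grip": 0.3}]'

```text
clock: 19.88
tcp_pos: [0.5674, -0.3244, -0.0267]
orientation: [0.002, 0.616, 0.788, 0.0]
wrist_force: [-0.2, 2.3, 4.9]
finger_gap: 0.0405
grip_force: 35.9
```

```bash
python3 to.py 493.6 111.6 100
```

```text
clock 19.8833 tcp [ 567.41 -324.41  -26.72] gap 40.53943098125919 F [-0.2   2.26  4.92] j [-0.64  0.61 -0.08  0.88  0.    0.69]
shift [ 440.64   33.72 -127.68] turn [ 0.    0.   -0.01]
```

Request:
apply_moves --rows '[{"xyz": [0,0,-8],"turn": [0,0,0],"grip": 0.3},{"xyz": [0,0,-35],"turn": [0,0,0],"grip": 0.3},{"xyz": [3,0,-75],"turn": [0,0,0],"grip": 0.3},{"xyz": [20,2,-110],"turn": [0,0,0],"grip": 0.3},{"xyz": [50,4,-127],"turn": [0,0,0],"grip": 0.3},{"xyz": [88,7,-127],"turn": [0,0,0],"grip": 0.3},{"xyz": [126,10,-127],"turn": [0,0,0],"grip": 0.3},{"xyz": [164,13,-127],"turn": [0,0,0],"grip": 0.3},{"xyz": [202,16,-127],"turn": [0,0,0],"grip": 0.3},{"xyz": [240,19,-127],"turn": [0,0,0],"grip": 0.3},{"xyz": [278,22,-127],"turn": [0,0,0],"grip": 0.3},{"xyz": [316,25,-127],"turn": [0,0,0],"grip": 0.3}]'

```text
clock: 20.88
tcp_pos: [0.5137, -0.0097, 0.0988]
orientation: [0.0, 0.616, 0.787, 0.0]
wrist_force: [1.2, 0.5, -1.8]
finger_gap: 0.0399
grip_force: 35.7
```

Request:
apply_moves --rows '[{"xyz": [35,2,0],"turn": [0,0,0],"grip": 0.3},{"xyz": [72,5,0],"turn": [0,0,0],"grip": 0.3},{"xyz": [105,7,0],"turn": [0,0,0],"grip": 0.3},{"xyz": [119,8,0],"turn": [0,0,0],"grip": 0.3},{"xyz": [122,8.5,0],"turn": [0,0,0],"grip": 0.3},{"xyz": [122,8.5,0],"turn": [0,0,0],"grip": 0.3},{"xyz": [122,8.5,0],"turn": [0,0,0],"grip": 0.3}]'

```text
clock: 21.47
tcp_pos: [0.4934, 0.1089, 0.0984]
orientation: [0.0, 0.616, 0.788, -0.0]
wrist_force: [0.4, 0.7, -1.3]
finger_gap: 0.0404
grip_force: 35.7
```

```bash
python3 held.py .139 .021 0 180 0;python3 to.py 493.6 111.6 100
python3 - <<'E'
from h import *
c=load('wrist');cv2.imwrite('pics/w5.png',c['color'][60:400,150:500])
E
```

```text
n 3578 ztop 0.13711948542587452 cen (0.4928057789802551, 0.1117289587855339) r 0.020936373621225357 tcp [0.4935 0.1085 0.0984]
shift tool x,y mm -0.3217785943132697 0.7374794456882945
tilt [-0.0007  0.0006]
clock 21.5167 tcp [493.54 108.46  98.35] gap 40.441975290695744 F [ 0.41 -0.8  -1.1 ] j [ 0.06  0.24 -0.32  1.01 -0.    1.39]
shift [ 3.03  0.81 -1.65] turn [ 0.    0.   -0.01]
```

Request:
apply_moves --rows '[{"xyz": [-0.3,0.7,10],"turn": [0,0,0],"grip": 0.3},{"xyz": [-0.3,0.7,30],"turn": [0,0,0],"grip": 0.3},{"xyz": [-0.3,0.7,45],"turn": [0,0,0],"grip": 0.3},{"xyz": [-0.3,0.7,53],"turn": [0,0,0],"grip": 0.3},{"xyz": [-0.3,0.7,58],"turn": [0,0,0],"grip": 0.3},{"xyz": [-0.3,0.7,63],"turn": [0,0,0],"grip": 0.3},{"xyz": [-0.3,0.7,69],"turn": [0,0,0],"grip": 0.3},{"xyz": [-0.3,0.7,75],"turn": [0,0,0],"grip": 0.3},{"xyz": [-0.3,0.7,79],"turn": [0,0,0],"grip": 0.3},{"xyz": [-0.3,0.7,80.5],"turn": [0,0,0],"grip": 0.3},{"xyz": [-0.3,0.7,80.5],"turn": [0,0,0],"grip": 0.3}]'

```text
clock: 22.43
tcp_pos: [0.4938, 0.1093, 0.0175]
orientation: [0.0, 0.616, 0.788, -0.0]
wrist_force: [-0.2, 0.1, -0.7]
finger_gap: 0.0401
grip_force: 35.7
```

Request:
apply_moves --rows '[{"xyz": [0,0,0.6],"turn": [0,0,0],"grip": 0.3},{"xyz": [0,0,0.6],"turn": [0,0,0],"grip": 0.3},{"xyz": [0,0,0.6],"turn": [0,0,0],"grip": 0.7},{"xyz": [0,0,0.6],"turn": [0,0,0],"grip": 0.75},{"xyz": [0,0,0.6],"turn": [0,0,0],"grip": 0.75},{"xyz": [0,0,-10],"turn": [0,0,0],"grip": 0.75},{"xyz": [0,0,-35],"turn": [0,0,0],"grip": 0.75},{"xyz": [0,0,-70],"turn": [0,0,0],"grip": 0.75},{"xyz": [0,10,-105],"turn": [0,0,0],"grip": 0.7},{"xyz": [5,20,-120],"turn": [0,0,0],"grip": 0.6},{"xyz": [10,20,-120],"turn": [0,0,0],"grip": 0.5},{"xyz": [10,20,-120],"turn": [0,0,0],"grip": 0.5}]'

```text
clock: 23.43
tcp_pos: [0.5117, 0.1245, 0.1384]
orientation: [0.001, 0.616, 0.788, 0.001]
wrist_force: [-0.9, 0.9, -1.1]
finger_gap: 0.0426
grip_force: 0.0
```

```bash
python3 chk.py .056
cat > knob.py <<'E'
from h import *
np.set_printoptions(precision=4,suppress=True)
c=load('wrist');hsv=cv2.cvtColor(c['color'],cv2.COLOR_BGR2HSV);P=cloud(c)
m=((hsv[...,0]<8)|(hsv[...,0]>172))&(hsv[...,1]>130)&(P[...,2]>.1005)&(P[...,2]<.115)&(np.hypot(P[...,0]-.472,P[...,1]-.203)<.075)
p=np.argwhere(m)[:,::-1];cc,r=cv2.minEnclosingCircle(plane(c,p,.1045)[:,:2].astype(np.float32));print('knob',len(p),cc,r)
piv=np.array([.4704,.2033]);d=np.array(cc)-piv;print('theta',np.arctan2(d[1],d[0])+np.pi/2-np.deg2rad(14.35),np.linalg.norm(d))
a=np.deg2rad(14.35)
import subprocess
s=env.get_state();e=np.array(cc)-s['tcp_pos'][:2];print('shift tool mm',1e3*(-np.sin(a)*e[0]+np.cos(a)*e[1]),1e3*(np.cos(a)*e[0]+np.sin(a)*e[1]),s['tcp_pos'],s['clock'])
E
python3 knob.py
```

```text
n 1195 z 0.05608143731253484 ((0.4933151304721832, 0.11182744055986404), 0.021201670169830322)
knob 392 (0.5241817235946655, 0.20630685985088348) 0.007611591834574938
theta 1.376192016714169 0.05386571264706204
shift tool mm 76.19127896840477 33.91689239934447 [0.5102 0.1241 0.137 ] 23.4833
```

Collar is home (top at 0.056) and the keeper is at 1.376 rad. Gripping the knob.

Request:
apply_moves --force 25 --rows '[{"xyz": [25,11,0],"turn": [0,0,0],"grip": 0.5},{"xyz": [55,24,0],"turn": [0,0,0],"grip": 0.5},{"xyz": [74,33,0],"turn": [0,0,0],"grip": 0.5},{"xyz": [76,34,10],"turn": [0,0,0],"grip": 0.5},{"xyz": [76,34,35],"turn": [0,0,0],"grip": 0.5},{"xyz": [76,34,65],"turn": [0,0,0],"grip": 0.5},{"xyz": [76,34,85],"turn": [0,0,0],"grip": 0.5},{"xyz": [76,34,91],"turn": [0,0,0],"grip": 0.5},{"xyz": [76,34,91],"turn": [0,0,0],"grip": 0.1},{"xyz": [76,34,91],"turn": [0,0,0],"grip": 0},{"xyz": [76,34,91],"turn": [0,0,0],"grip": 0},{"xyz": [76,34,91],"turn": [0,0,0],"grip": 0}]'

```text
clock: 24.48
tcp_pos: [0.5251, 0.2053, 0.0468]
orientation: [-0.0, 0.616, 0.788, -0.0]
wrist_force: [-1.7, -1.0, -5.9]
finger_gap: 0.0154
grip_force: 25.9
```

Request:
apply_moves --rows '[{"xyz": [-4,-1,0],"turn": [0,0,0],"grip": 0},{"xyz": [-9.3,-2.7,0],"turn": [0,0,0],"grip": 0},{"xyz": [-19.1,-7.7,0],"turn": [0,0,0],"grip": 0},{"xyz": [-27.7,-14.5,0],"turn": [0,0,0],"grip": 0},{"xyz": [-34.8,-22.9,0],"turn": [0,0,0],"grip": 0},{"xyz": [-40.1,-32.6,0],"turn": [0,0,0],"grip": 0},{"xyz": [-43.3,-43.1,0],"turn": [0,0,0],"grip": 0},{"xyz": [-44.1,-48.5,0],"turn": [0,0,0],"grip": 0},{"xyz": [-44.4,-52,0],"turn": [0,0,0],"grip": 0},{"xyz": [-44.4,-54,0],"turn": [0,0,0],"grip": 0},{"xyz": [-44.4,-54.5,0],"turn": [0,0,0],"grip": 0},{"xyz": [-44.4,-54.5,0],"turn": [0,0,0],"grip": 0}]'

```text
clock: 25.48
tcp_pos: [0.4872, 0.1462, 0.0479]
orientation: [0.005, 0.617, 0.787, -0.0]
wrist_force: [5.7, -8.9, -6.6]
finger_gap: 0.015
grip_force: 25.4
```

```bash
python3 to.py 483.7 150 46
```

```text
clock 25.4833 tcp [487.16 146.15  47.91] gap 15.008815257720638 F [ 5.65 -8.89 -6.62] j [ 0.14  0.29 -0.39  0.89 -0.01  1.47]
shift [ 4.57 -2.45  1.87] turn [ 0.01  0.01 -0.01]
```

Request:
apply_moves --rows '[{"xyz": [2,-0.5,0],"turn": [0,0,0],"grip": 0},{"xyz": [4,-1.5,0],"turn": [0,0,0],"grip": 0},{"xyz": [4,-2.5,0],"turn": [0,0,0],"grip": 0},{"xyz": [4,-2.5,0],"turn": [0,0,0],"grip": 0}]'

```text
clock: 25.82
tcp_pos: [0.4847, 0.1462, 0.048]
orientation: [0.007, 0.618, 0.786, -0.002]
wrist_force: [8.8, -21.2, -7.2]
finger_gap: 0.0152
grip_force: 25.3
```

Request:
apply_moves --rows '[{"xyz": [0,0.5,0],"turn": [0,0,0],"grip": 0.4},{"xyz": [0,0.5,0],"turn": [0,0,0],"grip": 0.5},{"xyz": [0,0.5,0],"turn": [0,0,0],"grip": 0.5},{"xyz": [0,0.5,-20],"turn": [0,0,0],"grip": 0.5},{"xyz": [0,0.5,-55],"turn": [0,0,0],"grip": 0.5},{"xyz": [0,0.5,-90],"turn": [0,0,0],"grip": 0.5},{"xyz": [-10,0,-115],"turn": [0,0,0],"grip": 0.6},{"xyz": [-20,0,-130],"turn": [0,0,0],"grip": 0.7},{"xyz": [-20,0,-130],"turn": [0,0,0],"grip": 0.7},{"xyz": [-20,0,-130],"turn": [0,0,0],"grip": 0.7}]'

```text
clock: 26.65
tcp_pos: [0.4857, 0.1335, 0.1777]
orientation: [0.001, 0.616, 0.787, 0.001]
wrist_force: [0.6, 0.6, -0.2]
finger_gap: 0.0598
grip_force: 0.0
```

```bash
python3 chk.py .056; python3 knob.py; python3 -c "
import cv2;i=cv2.imread('pics/chk56.png');cv2.imwrite('pics/fin.png',i[40:300,170:500])"
```

```text
n 388 z 0.05609280745304396 ((0.49015557765960693, 0.1102934405207634), 0.01855456456542015)
knob 230 (0.48354291915893555, 0.15001598000526428) 0.0075205606408417225
theta -0.008624149571395734 0.05488099043218619
shift tool mm 16.165275678629424 3.0061504511365866 [0.4846 0.1336 0.1764] 26.7
```

View pics/fin.png

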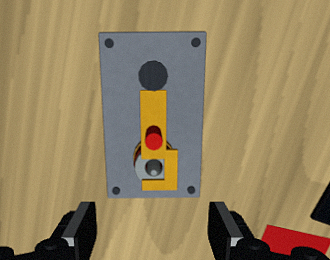

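The keeper is shut (θ≈0) over the stack, the spindle sits in the slot and the gripper is clear. I'm handing in.

```bash
python3 -c "
from workcell import ticket
print(ticket.hand_in())"
```

```text
the job is handed in; nothing more can be done
None
```

The ink roller is back together and the job is handed in at about 27 s, with no verdict returned: brass ring, brown sleeve and steel collar each measured home on the spindle by camera, and the keeper is shut (about 0 rad).

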